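Pin the lamp's swing arm in its working position

ROBOT

A 7-joint arm with a two-finger parallel gripper is mounted at the origin on the work surface. World frame = base frame: x ahead of the robot, y to its left, z up, the work surface at z = 0. Lengths are in m, angles in rad, forces in N, time in s.
With the tool pointing down it reaches from about 0.4 to 0.875 m from the base axis. Payload 6.5 kg.
Tool frame: the origin (TCP) lies midway between the tips of the shut fingers; the grasp point (between the pads) lies behind it (r.pinch_z is the x of the grasp point in the tool frame, in m); x points along the fingers, y is the direction in which the jaws open and shut, and the axes are right-handed (so a half turn about x gives the same grasp; the last joint's range is limited). The gripper opens to 88 mm and grips with 3 to 60 N. Pads are 18 mm wide; open, the fingers measure 123 mm over their backs; the gripper's body (75 mm by 187 mm) begins 45 mm behind the grasp point.
Start: joints at [1.223, 0.536, -0.004, 1.538, 0.003, 1.067, -0.071], TCP at [0.181, -0.624, 0.239] pointing down, gripper open.
Joint ranges: [-2.7, 2.7], [-0.37, 2.16], [-1.27, 1.26], [0.24, 2.4], [-1.31, 4.45], [0.19, 1.91], [-2.76, 2.76]. Speed limits (rad/s): [2.39, 2.39, 3.14, 3.14, 3.14, 3.14, 3.14].

INTERFACE

Orientations are given as a unit quaternion [w, x, y, z].
In Python, from workcell import r gives the robot as it stands. The module is installed in compiled form; this text tells all that it offers.
- The arm moves only by the tool arm_command, never from a script. Its argument "motion" is a list of rows, each an object with "claw": the closure, from -1 (fully open) to 1 (shut), so that 0 is half open; "slide": the shift along the tool's x, y, z in cm, a list of three; "roll": the turn about the tool's x in degrees. A call has 1 to 8 rows; each row is the pose to reach, as a shift and turn from the pose measured when the call began, along the tool's axes at that moment; what a row does not reach only later rows make up. A row lasts 1/8 s, in which the tool goes at most 62.5 mm and 10.7 degrees, less where a joint would pass 70% of its speed; a pose out of reach is approached as far as the arm can. A call with a gripper value outside its range is refused whole. The fingers move at their own pace and stop on an object; "force" is the grip in N (left out, the last holds). Time passes only in rows, so rows that repeat a pose let the fingers close. It gives the time, the measured TCP pose, the force and the opening at its end, in the units of the state.
- r.get_obs(): the state, without advancing time (a new reading comes with each control period).
- r.get_image(name): name is "side" or "top"; returns a dict with "color" (400x640x3 uint8, red, green, blue), "mtx" (3x3 intrinsics, pixels), "dist" ([k1, k2, p1, p2, k3] as OpenCV has them; the pictures are not rectified), "world_to_cam" (4x4, takes a point from world to camera coordinates). Camera axes: x right, y down, z forward; pixel columns grow to the right and rows downward; lengths in m; the calibration is good to about 2 mm. A picture is of the moment at which its call begins. There is no depth.
- r.hand_in(): hands the job in, once; it reports no verdict.
The state is a dict: "time_s": time; "qpos": joint angles; "dq": joint speeds; "effort": joint torques, N m; "position": TCP position; "orientation": TCP orientation; "wrist_force": force on the tool from outside, world axes, zero at the start; "ft_torque": the same for the moment, N m; "finger_gap": opening from 0.0 (shut) to 1.0 (fully open).
Only numpy, scipy, OpenCV 4.12 (cv2) and the standard library are available. Lean on these libraries where they do the work, as an engineer would, in place of code of your own. Each camera call takes 0.05 s, during which the arm holds its last target. There are 200 camera calls.

TASK

Swing the lamp's steel arm round until the eye in the arm lines up with the hole in the quadrant plate under it, and push the red T-handled pin, which stands in the wooden block, straight down through both until its collar sits flat on the arm. Then let go, and leave the token box, the bronze roller and the two spudgers where they are.

Things in the scene. Friction and masses are not known exactly. Their poses are not given: they have to be found in the camera images.
- lamp_base: Grey clamp of a swing arm lamp, fixed on the counter's far edge: jaw plate 115 x 85 x 12 mm, short post, pivot bolt (its nut's top at 74 mm). Origin: on the upright pivot axis, at counter height; its -x axis points back over the counter towards the robot. The post carries the quadrant plate and, 2 mm above that, the arm
- plate_mid (a point): Point on the pivot axis at the height of the quadrant's top face, 50 mm above the counter. The quadrant is a fixed level brass plate 10 mm thick. It has one through hole 14.5 mm wide, 85 mm from this point, set by the last user at an unknown angle: between swing_arm values -0.35 and 0.35. To find by eye or feel: a pin in the arm's eye slides on the smooth plate and its nose drops at the hole
- swing_arm (a joint): Angle of the flat dark steel arm about the pivot axis, rad. 0: the arm points along the base's -x; positive: its free end swings towards the base's +y. Range -0.8 to 1.7, starts at 0.9 to 1.4. Stiff (0.15 N m, about 1 N at the free end), stays where left. The arm is 216 mm long, 30 mm wide, 10 mm thick, underside 52 and top 62 mm above the counter
- eye (a point): The arm's eye: a round through hole 14.5 mm wide in a 44 mm square of the arm, 85 mm from the pivot axis. The point is the hole's centre at the arm's top face, 62 mm above the counter. Below the eye lie the quadrant (top at 50 mm, 10 mm thick, level for 1.2 rad either side of its hole) and then free air
- socket (a point): The lamp socket at the arm's free end: an upright steel boss 28 mm in diameter and 36 mm tall on the arm's top face, 172 mm from the pivot axis, a good place to take the arm. The point is the centre of its top, 98 mm above the counter
- pin: Steel locking pin with a red T-handle, 84 mm long, 130 g, upright in the block at first. Origin: centre of the collar's underside; z up along the pin. Below: round shank 12 mm wide, 38 mm long, the last 6 mm tapered to 7 mm. Above: collar 30 mm wide, 6 mm thick; neck; flat handle 56 mm along the pin's x, 14 mm thick along y, from 20 to 46 mm up. Home: collar on the arm
- pin_tip (a point): Centre of the lower end of the pin's shank, 38 mm below the underside of the collar
- pin_block: Fixed wooden block, 104 mm (its x) x 62 mm (its y) x 55 mm tall, with steel bits 6 mm proud of its top near both ends. Origin: centre of its underside. The pin stands in the 15 mm hole in its middle, collar on the top face, the handle turned up to 0.6 rad either way from the block's x axis
- token_box: Green plastic token box, open, with three compartments of tokens, 120 x 85 x 50 mm. Origin: centre of its underside. To be left alone
- coin_roller: Bronze coin roller standing on end, 60 mm in diameter over its flanges, 84 mm tall. Origin: centre of its underside. To be left alone
- spudger_a: Flat steel pry spudger lying on the counter, 180 mm long, 13 mm wide, 6 mm thick, along its x. Origin: its middle, underside. To be left alone
- spudger_b: The second spudger, the same
There are look-alikes about, which are no part of the job. Several things have the shape of the pin; the one meant has the colours described above.

How it is judged:
On the way, in this order (a step that is already met when the one before it is completed fails the run):
1. the arm is swung round to the part of the quadrant that holds the hole (value of joint swing_arm between -0.5 and 0.5 rad), for 0.05 s.
2. the pin is through the arm's eye and the quadrant, its collar on the arm (z of pin in the frame of eye below 0.003 m and horizontal distance between pin and eye below 0.004 m), for 0.2 s.
At the end, for the whole second after the job is handed in: The pin stands upright (within 0.08 rad) in the arm's eye and on through the quadrant's hole: collar underside within 3 mm of the arm's top face, pin axis within 4 mm of the eye's centre, tip lower than 28 mm above the counter, the arm between -0.42 and 0.42 rad; pin at rest (under 0.02 m/s) (all of step 2 and z of pin in the frame of eye above -0.003 m and angle between pin's own z axis and vertical below 0.08 rad and height (world z) of pin_tip below 0.028 m and value of joint swing_arm between -0.42 and 0.42 rad and linear speed of pin below 0.02 m/s); the robot touches nothing.
It fails at once if the token box is pushed more than 30 mm (distance of token_box from where it was at the start of the episode above 0.03 m).
It fails at once if the bronze roller is pushed more than 30 mm or tipped over (distance of coin_roller from where it was at the start of the episode above 0.03 m or angle between coin_roller's own z axis and vertical above 0.5 rad).
It fails at once if a spudger is pushed more than 30 mm (distance of any of spudger_a, spudger_b from where it was at the start of the episode above 0.03 m).
It also fails if it takes over 61 s, if anything falls off the work surface, if the arm or the gripper's body presses on something with over 40 N, if the wrist force passes 120 N, or if a joint passes its speed limit or range.

## Working session

There is one attempt and no reset: what is moved stays moved. The work goes in short steps, Python scripts to look and compute and a tool call to move; the robot and the scene stay as the last step left them, time stands still between calls to the robot, and variables do not carry over. Pictures are saved under pics/ and viewed, about 8 in all and at most 12, crops included, and the job is handed in when it is done.

Besides the shell and the picture viewer there is one more tool, called by a JSON object that holds its "op" and its "data". arm_command: Moves the arm, as the interface text tells. Its arguments: {"type":"object","properties":{"motion":{"type":"array","items":{"type":"object","properties":{"claw":{"type":"number"},"slide":{"type":"array","items":{"type":"number"}},"roll":{"type":"number"}}}},"force":{"type":"number"}},"required":["motion"]}

```bash
mkdir -p pics
cat > h.py <<'E'
import numpy as np, cv2
from workcell import r
from scipy.spatial.transform import Rotation as R
def ray(im,uv):
    p=cv2.undistortPoints(np.array([[uv]],float),im['mtx'],im['dist'])[0,0]
    T=im['world_to_cam'];Rm=T[:3,:3];c=-Rm.T@T[:3,3];return c,Rm.T@np.array([p[0],p[1],1])
def onz(im,uv,z):
    c,d=ray(im,uv);return (c+d*(z-c[2])/d[2]).round(4)
def proj(im,P):
    T=im['world_to_cam'];return cv2.projectPoints(np.array([P],float),cv2.Rodrigues(T[:3,:3])[0],T[:3,3],im['mtx'],im['dist'])[0].ravel().round(1)
def tool(o=None):
    o=o or r.get_obs();return np.array(o['position']),R.from_quat(np.array(o['orientation'])[[1,2,3,0]]).as_matrix()
def save(im,n,crop=None,s=1):
    c=im['color'][:,:,::-1]
    if crop: c=c[crop[1]:crop[3],crop[0]:crop[2]]
    cv2.imwrite('pics/'+n,cv2.resize(c,None,fx=s,fy=s,interpolation=cv2.INTER_CUBIC))
E
python3 - <<'E'
from h import *
for n in('side','top'):
    im=r.get_image(n);save(im,n+'0.png');print(n,im['mtx'],im['world_to_cam'].round(3))
p,Rm=tool();print(p,Rm.round(3),r.pinch_z,r.get_obs()['finger_gap'])
E
```

```text
side [[444.52144082   0.         318.45909085]
 [  0.         444.52144082 206.61364491]
 [  0.           0.           1.        ]] [[ 0.993 -0.117  0.011 -0.493]
 [-0.076 -0.711 -0.699  0.127]
 [ 0.09   0.693 -0.715  1.142]
 [ 0.     0.     0.     1.   ]]
top [[489.18475547   0.         318.53547349]
 [  0.         489.18475547 203.25098296]
 [  0.           0.           1.        ]] [[-0.01  -1.    -0.025  0.041]
 [-0.991  0.013 -0.134  0.511]
 [ 0.134  0.024 -0.991  1.145]
 [ 0.     0.     0.     1.   ]]
[ 0.18060006 -0.62386592  0.23795887] [[-0.001  0.278 -0.961]
 [ 0.001 -0.961 -0.278]
 [-1.    -0.001  0.   ]] -0.0187 0.9989330071938837
```

View pics/top0.png

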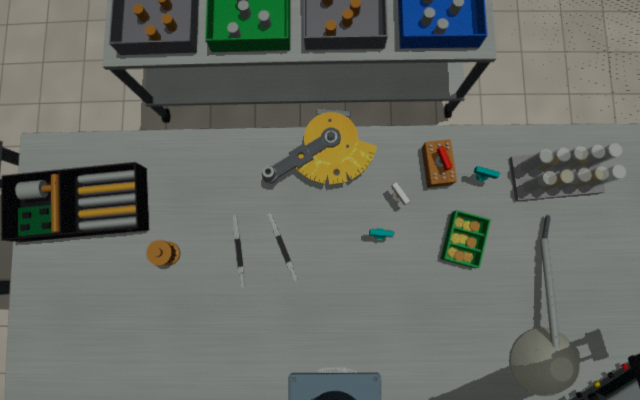

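View pics/side0.png

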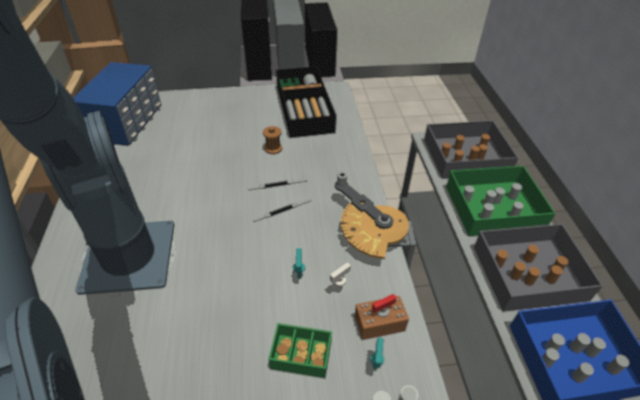

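The top view shows the pivot near (331,137), the socket at (268,173), the block and red pin near (440,162), the roller at (162,252), the token box at (466,240), and a dark spot on the quadrant at about (337,172). I'll zoom in and measure.

Run:
```python
from h import *
im=r.get_image('top');save(im,'top1.png',(255,100,475,200),3.6)
si=r.get_image('side')
print('pivot',onz(im,(331,137),.074),'socket',onz(im,(268,173),.098),'hole?',onz(im,(337,172),.05))
for n,I in(('top',im),('side',si)):
    hsv=cv2.cvtColor(I['color'],cv2.COLOR_RGB2HSV)
    m=(((hsv[...,0]<5)|(hsv[...,0]>175))&(hsv[...,1]>170)&(hsv[...,2]>90)).astype(np.uint8)
    cs,_=cv2.findContours(m,0,1)
    for c in cs:
        if cv2.contourArea(c)>20: q=cv2.minAreaRect(c);print(n,q,onz(I,q[0],.101),[onz(I,b,.101)[:2] for b in cv2.boxPoints(q)])
```

```text
pivot [0.6644 0.003  0.074 ] socket [0.5747 0.1496 0.098 ] hole? [ 0.5843 -0.0104  0.05  ]
top ((444.6637878417969, 157.2155303955078), (23.241243362426758, 5.25225830078125), 66.80140686035156) [ 0.6054 -0.2577  0.101 ] [array([ 0.6283, -0.2426]), array([ 0.6331, -0.254 ]), array([ 0.5826, -0.2727]), array([ 0.5779, -0.2614])]
side ((383.9827575683594, 302.7068786621094), (7.984899044036865, 22.840526580810547), 68.19859313964844) [ 0.6032 -0.271   0.101 ] [array([ 0.5775, -0.2694]), array([ 0.627 , -0.2539]), array([ 0.629 , -0.2727]), array([ 0.5801, -0.2877])]
```

View pics/top1.png

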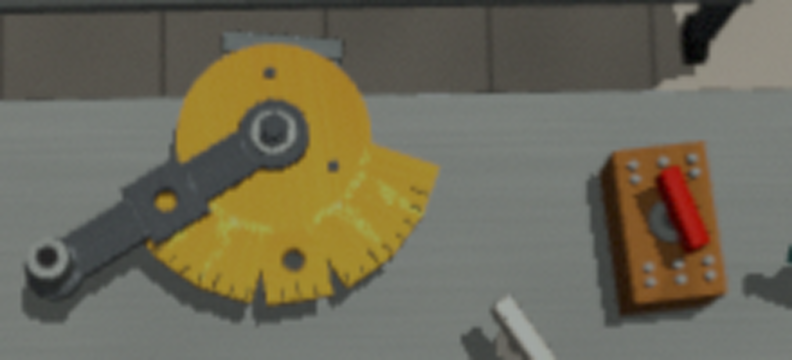

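The hole shows clearly at (336.4,171.9), with the eye at (301.1,155.8), the pivot at (330.8,135.8) and the socket at (268.3,171.4). Next I'll refine the numbers and check what the tall object at lower right is, in case it blocks my path.

Run:
```python
from h import *
im=r.get_image('top');si=r.get_image('side')
print('pivot',onz(im,(330.8,135.8),.074),'eye',onz(im,(301.1,155.8),.062),'socket',onz(im,(268.3,171.4),.098),'hole',onz(im,(336.4,171.9),.05))
print('side socket',onz(si,(342,176),.098))
c1,d1=ray(im,(444.66,157.2));c2,d2=ray(si,(384,302.7))
s=np.linalg.lstsq(np.c_[d1,-d2],c2-c1,rcond=None)[0];print('pin',c1+s[0]*d1,c2+s[1]*d2)
p,Rm=tool()
for z in(.1,.24,.4): print(z,proj(im,(p[0],p[1],z)),proj(si,(p[0],p[1],z)))
for z in(0,.2,.4): print(onz(im,(545,360),z),onz(im,(546,220),z), proj(si,onz(im,(546,230),z)), proj(si,onz(im,(545,360),z)))
a=np.hstack([im['color'][180:,440:],si['color'][180:,:200]])
cv2.imwrite('pics/c.png',cv2.resize(a[:,:,::-1],None,fx=2,fy=2))
```

```text
pivot [0.6674 0.0034 0.074 ] eye [0.6226 0.075  0.062 ] socket [0.5785 0.1489 0.098 ] hole [ 0.5846 -0.0089  0.05  ]
side socket [0.5771 0.1385 0.098 ]
pin [ 0.60899391 -0.26142842  0.08538376] [ 0.60729312 -0.26137623  0.08498226]
0.1 [616.1 343.1] [162.5 523.4]
0.24 [656.5 353.3] [135.4 505.7]
0.4 [718.3 368.8] [ 89.5 475.2]
[ 0.1297 -0.5037  0.    ] [ 0.4668 -0.5269  0.    ] [322.3 455.3] [154.8 461.1]
[ 0.1668 -0.4189  0.2   ] [ 0.448  -0.4382  0.2   ] [309.1 365.9] [151.6 370.9]
[ 0.2039 -0.334   0.4   ] [ 0.4291 -0.3495  0.4   ] [292.2 250. ] [149. 254.]
```

View pics/c.png

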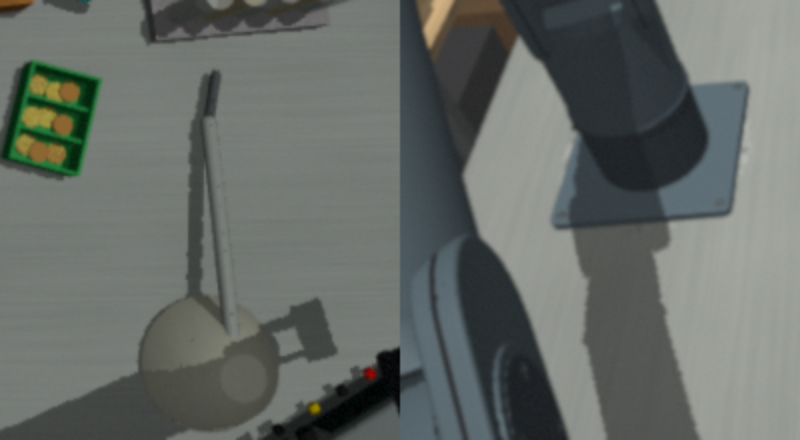

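The object is a ladle lying flat, which is well below my tool. I'll travel to above the socket now.

{"op": "arm_command", "data": {"motion": [{"claw":-1,"slide":[0,-4.5,-4.3],"roll":3},{"claw":-1,"slide":[0,-9,-8.5],"roll":6},{"claw":-1,"slide":[0,-13.5,-12.7],"roll":9},{"claw":-1,"slide":[0,-18,-17],"roll":12},{"claw":-1,"slide":[0,-22.5,-21.2],"roll":15},{"claw":-1,"slide":[0,-27,-25.5],"roll":18},{"claw":-1,"slide":[0,-31.5,-29.7],"roll":21},{"claw":-1,"slide":[0,-31.6,-29.8],"roll":21}]}}

```text
time_s: 1.3
position: [0.3812, -0.2336, 0.2389]
orientation: [-0.028, 0.707, -0.027, -0.706]
wrist_force: [-0.7, -0.4, 0.6]
finger_gap: 0.995
```

```bash
cat >> h.py <<'E'
def go(x,y,z=None,jaw=None):
    o=r.get_obs();p,Rm=tool(o);z=p[2] if z is None else z
    a=np.degrees(np.arctan2(Rm[1,1],Rm[0,1]));d=0 if jaw is None else (a-jaw+90)%180-90
    print('t',o['time_s'],'p',p.round(4),'jaw',a.round(1),'down',Rm[2,0].round(4),'slide cm',(Rm.T@(np.array([x,y,z])-p)*100).round(2),'roll',d.round(1),'F',np.round(o['wrist_force'],1),'gap',round(o['finger_gap']*88,1),'q7',round(o['qpos'][6],2))
E
python3 -c "
from h import *
go(.578,.149,.2,65)"
```

```text
t 1.3 p [ 0.3812 -0.2336  0.2389] jaw -94.4 down -1.0 slide cm [  3.96 -39.65 -16.69] roll 20.6 F [-0.7 -0.4  0.6] gap 87.5 q7 -1.23
```

{"op": "arm_command", "data": {"motion": [{"claw":-1,"slide":[0,-5,-2.1],"roll":3},{"claw":-1,"slide":[0,-10,-4.2],"roll":6},{"claw":-1,"slide":[0,-15,-6.3],"roll":9},{"claw":-1,"slide":[0,-20,-8.4],"roll":12},{"claw":-1,"slide":[1,-25,-10.5],"roll":15},{"claw":-1,"slide":[2,-30,-12.6],"roll":18},{"claw":-1,"slide":[3,-35,-14.7],"roll":20},{"claw":-1,"slide":[4,-39.6,-16.7],"roll":20.6}]}}

```text
time_s: 2.3
position: [0.5793, 0.1487, 0.1992]
orientation: [-0.154, 0.691, -0.153, -0.69]
wrist_force: [0.5, -0.7, 0.3]
finger_gap: 1.002
```

```bash
python3 -c "
from h import *
go(.578,.149,.076,65)
t=r.get_image('top');s=r.get_image('side')
a=np.hstack([t['color'][90:250,200:420],s['color'][100:260,280:460]])
cv2.imwrite('pics/d.png',cv2.resize(a[:,:,::-1],None,fx=2,fy=2))"
```

```text
t 2.3 p [0.5793 0.1487 0.1992] jaw -115.1 down -1.0 slide cm [12.32  0.05  0.14] roll -0.1 F [ 0.5 -0.7  0.3] gap 88.2 q7 -2.47
```

View pics/d.png

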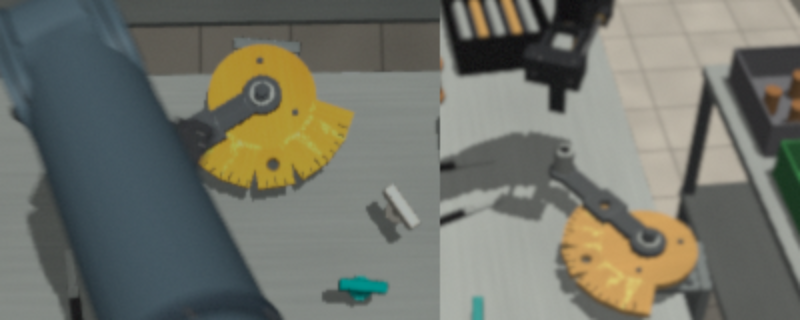

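Top view: the robot's forearm hides the socket. Side view: the socket is at full-frame (342,175), the eye (362,203), the pivot (385,219) and the hole (352.5,229). I'll cross-check these numerically.

```bash
python3 -c "
from h import *
s=r.get_image('side')
for n,uv,z in(('sock',(341.5,173.5),.098),('eye',(362,202.5),.062),('piv',(385,218),.074),('hole',(352.5,228.5),.05)):
  print(n,onz(s,uv,z))
for P in ((.5785,.1489,.098),(.6226,.075,.062),(.6674,.0034,.074),(.5846,-.0089,.05)): print(proj(s,P))
p,_=tool();print(proj(s,p))
"
```

```text
sock [0.5773 0.1489 0.098 ]
eye [0.6223 0.0665 0.062 ]
piv [ 0.6678 -0.007   0.074 ]
hole [ 0.5834 -0.0128  0.05  ]
[341.9 173.5]
[361.5 200.3]
[384.  215.1]
[352.7 227.4]
[343.7 144.1]
```

{"op": "arm_command", "data": {"motion": [{"claw":-1,"slide":[5,0,0]},{"claw":-1,"slide":[9,0,0]},{"claw":-1,"slide":[12.7,0,0]},{"claw":-1,"slide":[12.8,0,0]},{"claw":0.5,"slide":[12.8,0,0]},{"claw":0.5,"slide":[12.8,0,0]},{"claw":1,"slide":[12.8,0,0]},{"claw":1,"slide":[12.8,0,0]}], "force": 10}}

```text
schema error: expected keys claw, slide, roll
```

{"op": "arm_command", "data": {"motion": [{"claw":1,"slide":[0,0,0]},{"claw":1,"slide":[0,0,0]}]}}

```text
schema error: expected keys claw, slide, roll
```

```bash
python3 -c "
from h import *
go(.578,.149)
p,Rm=tool();piv=np.array([.667,.003]);v=p[:2]-piv;print(np.hypot(*v),np.degrees(np.arctan2(v[1],v[0])))
a0=np.arctan2(v[1],v[0]);h=np.array([.5846,-.0089])-piv;a1=np.arctan2(h[1],h[0])%(2*np.pi);print(np.degrees([a0,a1]))
for k in range(1,17):
  a=a0+(a1-a0)*k/16;q=piv+np.hypot(*v)*np.array([np.cos(a),np.sin(a)]);print(k,q.round(4),(Rm.T@np.r_[q-p[:2],0]*100).round(2))
"
```

```text
Traceback (most recent call last):
  File "h.py", line 20, in go
    print('t',o['time_s'],'p',p.round(4),'jaw',a.round(1),'down',Rm[2,0].round(4),'slide cm',(Rm.T@(np.array([x,y,z])-p)*100).round(2),'roll',d.round(1),'F',np.round(o['wrist_force'],1),'gap',round(o['finger_gap']*88,1),'q7',round(o['qpos'][6],2))
                                                                                                                                              ^^^^^^^
AttributeError: 'int' object has no attribute 'round'
```

Both calls were refused because roll is required in every row. I'll resend with it.

{"op": "arm_command", "data": {"motion": [{"claw":-1,"slide":[5,0,0],"roll":0},{"claw":-1,"slide":[9,0,0],"roll":0},{"claw":-1,"slide":[12.7,0,0],"roll":0},{"claw":-1,"slide":[12.8,0,0],"roll":0},{"claw":0.5,"slide":[12.8,0,0],"roll":0},{"claw":0.5,"slide":[12.8,0,0],"roll":0},{"claw":1,"slide":[12.8,0,0],"roll":0},{"claw":1,"slide":[12.8,0,0],"roll":0}], "force": 10}}

```text
time_s: 3.45
position: [0.5786, 0.1504, 0.0713]
orientation: [-0.153, 0.691, -0.151, -0.691]
wrist_force: [-0.4, -0.6, 0.4]
finger_gap: 0.574
```

{"op": "arm_command", "data": {"motion": [{"claw":1,"slide":[0,0,0],"roll":0},{"claw":1,"slide":[0,0,0],"roll":0}]}}

```text
time_s: 3.7
position: [0.5787, 0.1505, 0.0714]
orientation: [-0.153, 0.691, -0.151, -0.69]
wrist_force: [-0.7, -1.6, 0.7]
finger_gap: 0.34
```

```bash
sed -i "s/d=0 if/d=np.float64(0) if/" h.py; python3 -c "
from h import *
go(.578,.149)
p,Rm=tool();piv=np.array([.667,.003]);v=p[:2]-piv
a0=np.arctan2(v[1],v[0]);h=np.array([.5846,-.0089])-piv;a1=np.arctan2(h[1],h[0])%(2*np.pi);print(np.hypot(*v),np.degrees([a0,a1]))
for k in range(1,17):
  a=a0+(a1-a0)*k/16;q=piv+np.hypot(*v)*np.array([np.cos(a),np.sin(a)]);print(k,q.round(4),(Rm.T@np.r_[q-p[:2],0]*100).round(2))
"
```

```text
t 3.7 p [0.5787 0.1505 0.0714] jaw -114.8 down -1.0 slide cm [-0.    0.16  0.  ] roll 0.0 F [-0.7 -1.6  0.7] gap 29.9 q7 -2.51
0.1719022500769089 [120.91140555 188.21769563]
1 [0.5681 0.1436] [-0.    1.07  0.67]
2 [0.5581 0.136 ] [-0.01  2.18  1.26]
3 [0.5486 0.1276] [-0.01  3.34  1.77]
4 [0.5398 0.1186] [-0.01  4.53  2.2 ]
5 [0.5316 0.109 ] [-0.01  5.74  2.53]
6 [0.5242 0.0987] [-0.02  6.98  2.77]
7 [0.5176 0.088 ] [-0.02  8.23  2.93]
8 [0.5118 0.0768] [-0.02  9.49  2.99]
9 [0.5068 0.0652] [-0.03 10.75  2.96]
10 [0.5026 0.0533] [-0.03 12.01  2.83]
11 [0.4994 0.0411] [-0.03 13.25  2.62]
12 [0.497  0.0287] [-0.03 14.48  2.31]
13 [0.4956 0.0162] [-0.04 15.68  1.91]
14 [0.4951 0.0036] [-0.04 16.84  1.43]
15 [ 0.4955 -0.009 ] [-0.04 17.97  0.86]
16 [ 0.4969 -0.0216] [-0.05 19.05  0.21]
```

Gripped, and the radius of 172 mm matches the spec. Now I'll swing the arm along the arc.

{"op": "arm_command", "data": {"motion": [{"claw":1,"slide":[0,1.07,0.67],"roll":0},{"claw":1,"slide":[0,2.18,1.26],"roll":0},{"claw":1,"slide":[0,3.34,1.77],"roll":0},{"claw":1,"slide":[0,4.53,2.2],"roll":0},{"claw":1,"slide":[0,5.74,2.53],"roll":0},{"claw":1,"slide":[0,6.98,2.77],"roll":0},{"claw":1,"slide":[0,8.23,2.93],"roll":0},{"claw":1,"slide":[0,9.49,2.99],"roll":0}]}}

```text
time_s: 4.7
position: [0.5115, 0.0758, 0.0713]
orientation: [-0.153, 0.691, -0.151, -0.69]
wrist_force: [0.5, 2.4, 3.7]
finger_gap: 0.319
```

```bash
python3 -c "
from h import *
go(.5118,.0768)
p,Rm=tool();piv=np.array([.667,.003]);v=p[:2]-piv
a0=np.arctan2(v[1],v[0]);a1=np.radians(188.22);print(np.hypot(*v),np.degrees(a0))
for k in range(1,8):
  a=a0+(a1-a0)*k/7;q=piv+.172*np.array([np.cos(a),np.sin(a)]);print(k,q.round(4),(Rm.T@np.r_[q-p[:2],0]*100).round(2))
"
```

```text
t 4.7 p [0.5115 0.0758 0.0713] jaw -114.8 down -1.0 slide cm [ 0.   -0.1   0.02] roll 0.0 F [0.5 2.4 3.7] gap 28.1 q7 -2.44
0.17166962449239231 154.90179130463423
1 [0.5057 0.0628] [-0.    1.43 -0.02]
2 [0.5013 0.0492] [-0.01  2.85 -0.19]
3 [0.4981 0.0353] [-0.01  4.24 -0.48]
4 [0.496  0.0212] [-0.01  5.62 -0.88]
5 [0.495  0.0069] [-0.02  6.95 -1.39]
6 [ 0.4953 -0.0074] [-0.02  8.23 -2.02]
7 [ 0.4968 -0.0216] [-0.02  9.46 -2.75]
```

{"op": "arm_command", "data": {"motion": [{"claw":1,"slide":[0,1.43,-0.02],"roll":0},{"claw":1,"slide":[0,2.85,-0.19],"roll":0},{"claw":1,"slide":[0,4.24,-0.48],"roll":0},{"claw":1,"slide":[0,5.62,-0.88],"roll":0},{"claw":1,"slide":[0,6.95,-1.39],"roll":0},{"claw":1,"slide":[0,8.23,-2.02],"roll":0},{"claw":1,"slide":[0,9.46,-2.75],"roll":0},{"claw":1,"slide":[0,9.46,-2.75],"roll":0}]}}

```text
time_s: 5.7
position: [0.4968, -0.0238, 0.071]
orientation: [-0.153, 0.691, -0.153, -0.69]
wrist_force: [-0.6, -0.7, 3.2]
finger_gap: 0.313
```

```bash
python3 -c "
from h import *
go(.4968,-.0216)
p,Rm=tool();v=p[:2]-np.array([.667,.003]);print(np.hypot(*v),np.degrees(np.arctan2(v[1],v[0]))%360)
s=r.get_image('side');save(s,'s1.png',(300,160,440,270),5.5)"
```

```text
t 5.7 p [ 0.4968 -0.0238  0.071 ] jaw -115.0 down -1.0 slide cm [ 0.   -0.2   0.09] roll 0.0 F [-0.6 -0.7  3.2] gap 27.6 q7 -2.26
0.17227519141519204 188.94865146709884
```

View pics/s1.png

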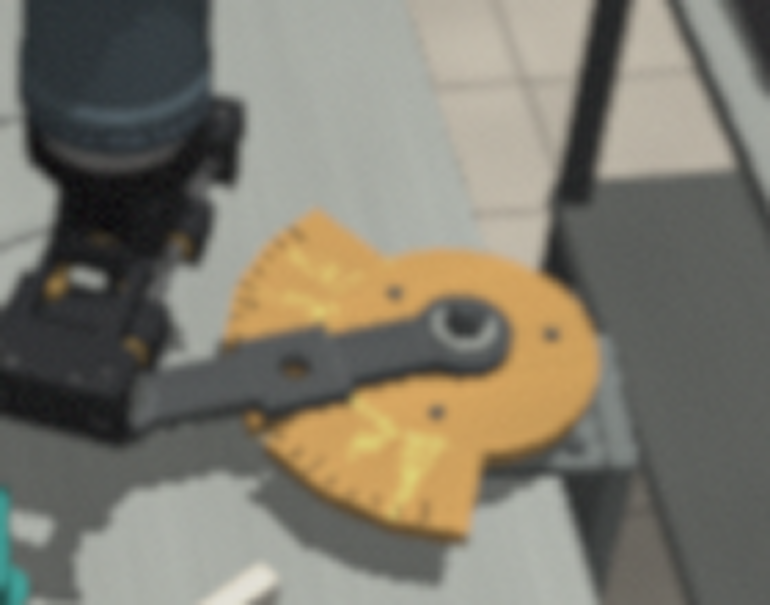

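The side view shows the eye at crop (294,364), now mostly dark, so it is over the hole. I'll release the socket and lift.

{"op": "arm_command", "data": {"motion": [{"claw":0,"slide":[0,0,0],"roll":0},{"claw":-1,"slide":[0,0,0],"roll":0},{"claw":-1,"slide":[0,0,0],"roll":0},{"claw":-1,"slide":[-3,0,0],"roll":0},{"claw":-1,"slide":[-8,0,0],"roll":0},{"claw":-1,"slide":[-12,0,0],"roll":0},{"claw":-1,"slide":[-12,0,0],"roll":0}]}}

```text
time_s: 6.62
position: [0.4987, -0.0229, 0.1938]
orientation: [-0.153, 0.693, -0.152, -0.688]
wrist_force: [-0.9, -0.5, -1.0]
finger_gap: 1.003
```

```bash
python3 -c "
from h import *
go(.608,-.261,.19,110)"
```

```text
t 6.625 p [ 0.4987 -0.0229  0.1938] jaw -114.9 down -1.0 slide cm [  0.44  16.98 -19.95] roll -44.9 F [-0.9 -0.5 -1. ] gap 88.2 q7 -2.18
```

{"op": "arm_command", "data": {"motion": [{"claw":-1,"slide":[0,2.5,-2.9],"roll":-6},{"claw":-1,"slide":[0,5,-5.8],"roll":-12},{"claw":-1,"slide":[0,7.5,-8.7],"roll":-18},{"claw":-1,"slide":[0,10,-11.6],"roll":-24},{"claw":-1,"slide":[0,12.5,-14.5],"roll":-30},{"claw":-1,"slide":[0,15,-17.4],"roll":-36},{"claw":-1,"slide":[0,17,-20],"roll":-42},{"claw":-1,"slide":[0,17,-20],"roll":-45}]}}

```text
time_s: 7.62
position: [0.6079, -0.2644, 0.1921]
orientation: [0.123, 0.698, 0.123, -0.695]
wrist_force: [0.1, 1.0, 0.1]
finger_gap: 0.999
```

```bash
python3 -c "
from h import *
t=r.get_image('top');s=r.get_image('side')
print('block',onz(t,(439.7,162.2),.055),'handle',onz(t,(444.7,158.1),.101))
go(.606,-.259,.072,110)
p,Rm=tool();print(proj(s,p),'pin top proj',proj(s,(.606,-.259,.101)))
A=cv2.resize(t['color'][120:190,270:370],(700,490),interpolation=cv2.INTER_CUBIC);cv2.imwrite('pics/t2.png',A[:,:,::-1])
save(s,'s2.png',(330,200,440,340),4)
x=cv2.imread('pics/s2.png');a=cv2.copyMakeBorder(A[:,:360,::-1],0,70,0,0,0);cv2.imwrite('pics/ts2.png',np.hstack([a,x]));print(x.shape)"
```

```text
block [ 0.6039 -0.2563  0.055 ] handle [ 0.6033 -0.2577  0.101 ]
t 7.725 p [ 0.6077 -0.2614  0.1925] jaw -69.9 down -1.0 slide cm [12.04 -0.28  0.14] roll 0.1 F [-0.4  0.4  0.4] gap 87.8 q7 -1.08
[390.6 273.3] pin top proj [384.1 297.7]
(560, 440, 3)
```

View pics/ts2.png

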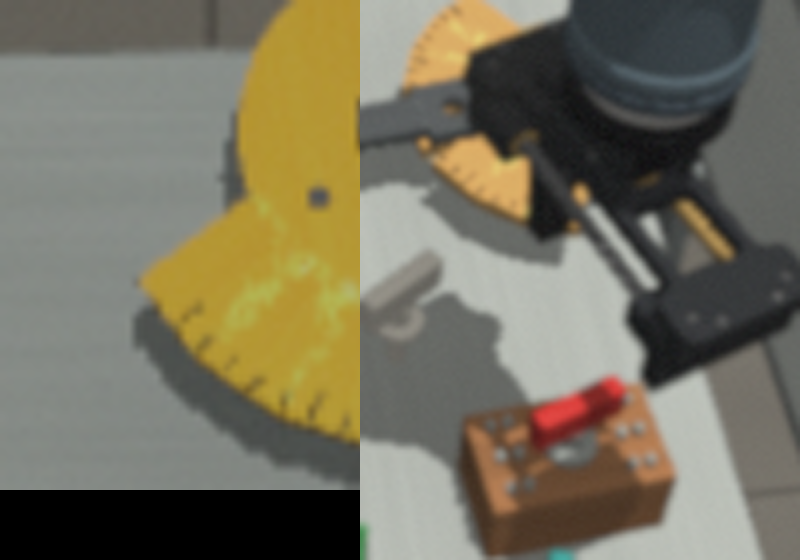

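Side view: the red handle is centred near (385,301) and in clear reach. The top view gives the pin at (0.6035,-0.257). It is the more trustworthy view, since the arc radius matched. I'll descend and grip across the handle.

{"op": "arm_command", "data": {"motion": [{"claw":-1,"slide":[3,-0.55,0.3],"roll":0},{"claw":-1,"slide":[8,-0.55,0.3],"roll":0},{"claw":-1,"slide":[11.5,-0.55,0.3],"roll":0},{"claw":-1,"slide":[11.8,-0.55,0.3],"roll":0},{"claw":0.3,"slide":[11.8,-0.55,0.3],"roll":0},{"claw":0.6,"slide":[11.8,-0.55,0.3],"roll":0},{"claw":1,"slide":[11.8,-0.55,0.3],"roll":0},{"claw":1,"slide":[11.8,-0.55,0.3],"roll":0}], "force": 30}}

```text
time_s: 8.72
position: [0.6039, -0.2572, 0.0752]
orientation: [0.123, 0.698, 0.123, -0.694]
wrist_force: [1.1, 0.5, -0.2]
finger_gap: 0.571
```

{"op": "arm_command", "data": {"motion": [{"claw":1,"slide":[0,0,0],"roll":0},{"claw":1,"slide":[0,0,0],"roll":0},{"claw":1,"slide":[0,0,0],"roll":0},{"claw":1,"slide":[0,0,0],"roll":0}]}}

```text
time_s: 9.22
position: [0.6044, -0.2588, 0.0755]
orientation: [0.123, 0.699, 0.122, -0.694]
wrist_force: [2.4, -4.3, -2.0]
finger_gap: 0.162
```

```bash
python3 -c "
from h import *
t=r.get_image('top');go(.6035,-.257)
save(t,'t3.png',(285,120,365,190),8)
g=cv2.cvtColor(t['color'],cv2.COLOR_RGB2GRAY)
s=r.get_image('side');save(s,'s3.png',(340,220,440,340),5)
a=cv2.imread('pics/t3.png')[80:560,200:580];b=cv2.imread('pics/s3.png')[60:540,:420];cv2.imwrite('pics/ts3.png',np.hstack([a,b]))"
```

```text
t 9.275 p [ 0.6044 -0.2587  0.0754] jaw -70.0 down -1.0 slide cm [-0.   -0.19  0.02] roll 0.0 F [ 2.1 -4.1 -0.3] gap 14.1 q7 -1.13
```

View pics/ts3.png

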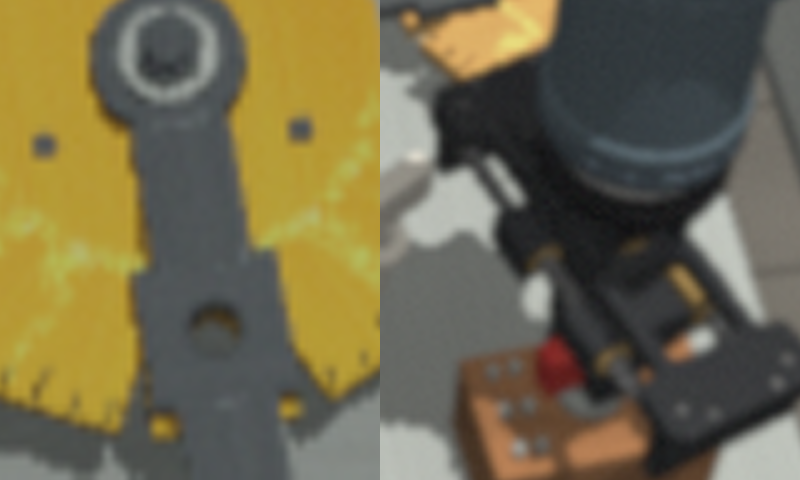

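Top crop: the eye is centred at full-frame (336.9,171.0), with grey counter showing through it and a sliver of brass at the top, so it is near alignment. Side: the handle is gripped, with a 14.1 mm gap. I'll compute the eye and hole offset while lifting.

{"op": "arm_command", "data": {"motion": [{"claw":1,"slide":[-1,0,0],"roll":0},{"claw":1,"slide":[-3,0,0],"roll":0},{"claw":1,"slide":[-5,0,0],"roll":0},{"claw":1,"slide":[-7,0,0],"roll":0},{"claw":1,"slide":[-8,0,0],"roll":0},{"claw":1,"slide":[-8,0,0],"roll":0}]}}

```text
time_s: 10.07
position: [0.6042, -0.2587, 0.1564]
orientation: [0.123, 0.699, 0.122, -0.694]
wrist_force: [0.7, 0.1, -1.6]
finger_gap: 0.157
```

```bash
python3 -c "
from h import *
t=r.get_image('top')
e=onz(t,(336.9,171.0),.062);h=onz(t,(336.4,171.9),.05);print(e,h,np.hypot(*(e[:2]-[.667,.003])),proj(t,np.r_[h[:2],.062]))
# dark rim circle of the eye
c=t['color'][158:184,324:350].astype(int);go(e[0],e[1],.16)
S=cv2.resize(t['color'][150:192,316:358],None,fx=10,fy=10,interpolation=cv2.INTER_CUBIC)
m=(np.abs(S.astype(int)-[75,75,80]).sum(2)<1);print(S[210,::20].tolist())
"
```

```text
[ 0.5844 -0.01    0.062 ] [ 0.5846 -0.0089  0.05  ] 0.08361674473453269 [336.4 170.9]
t 10.125 p [ 0.6037 -0.2586  0.1555] jaw -70.0 down -1.0 slide cm [ -0.47 -24.02  -6.69] roll 0.0 F [-0.1  0.3 -1.4] gap 13.8 q7 -1.1
[[180, 161, 60], [180, 153, 53], [181, 152, 54], [181, 153, 54], [181, 152, 52], [175, 148, 49], [88, 83, 73], [78, 83, 85], [80, 84, 87], [65, 65, 62], [77, 78, 73], [75, 72, 61], [66, 63, 54], [80, 86, 88], [80, 85, 87], [118, 110, 79], [182, 155, 53], [181, 155, 52], [180, 153, 52], [181, 153, 53], [182, 156, 54]]
```

{"op": "arm_command", "data": {"motion": [{"claw":1,"slide":[0,-3,-0.8],"roll":0},{"claw":1,"slide":[0,-7,-1.9],"roll":0},{"claw":1,"slide":[0,-11,-3],"roll":0},{"claw":1,"slide":[0,-15,-4.2],"roll":0},{"claw":1,"slide":[0,-19,-5.3],"roll":0},{"claw":1,"slide":[0,-22.5,-6.3],"roll":0},{"claw":1,"slide":[0,-24,-6.7],"roll":0},{"claw":1,"slide":[0,-24,-6.7],"roll":0}]}}

```text
time_s: 11.12
position: [0.5843, -0.0098, 0.1548]
orientation: [0.124, 0.698, 0.123, -0.694]
wrist_force: [1.0, -0.4, -1.8]
finger_gap: 0.156
```

```bash
python3 -c "
from h import *
go(.5845,-.0095,.13)"
```

```text
t 11.125 p [ 0.5843 -0.0098  0.1548] jaw -69.9 down -1.0 slide cm [ 2.48 -0.03 -0.02] roll 0.0 F [ 1.  -0.4 -1.8] gap 13.7 q7 -1.52
```

{"op": "arm_command", "data": {"motion": [{"claw":1,"slide":[1,0,0],"roll":0},{"claw":1,"slide":[2,0,0],"roll":0},{"claw":1,"slide":[2.9,0,0],"roll":0},{"claw":1,"slide":[2.9,0,0],"roll":0}]}}

```text
time_s: 11.62
position: [0.5837, -0.0103, 0.1247]
orientation: [0.123, 0.698, 0.123, -0.695]
wrist_force: [-0.8, 0.2, -0.9]
finger_gap: 0.155
```

```bash
python3 -c "
from h import *
go(.5845,-.0095,.122)
s=r.get_image('side');save(s,'s4.png',(310,180,410,255),8)"
```

```text
t 11.625 p [ 0.5837 -0.0103  0.1247] jaw -70.0 down -1.0 slide cm [ 0.27 -0.05 -0.1 ] roll 0.0 F [-0.8  0.2 -0.9] gap 13.6 q7 -1.54
```

View pics/s4.png

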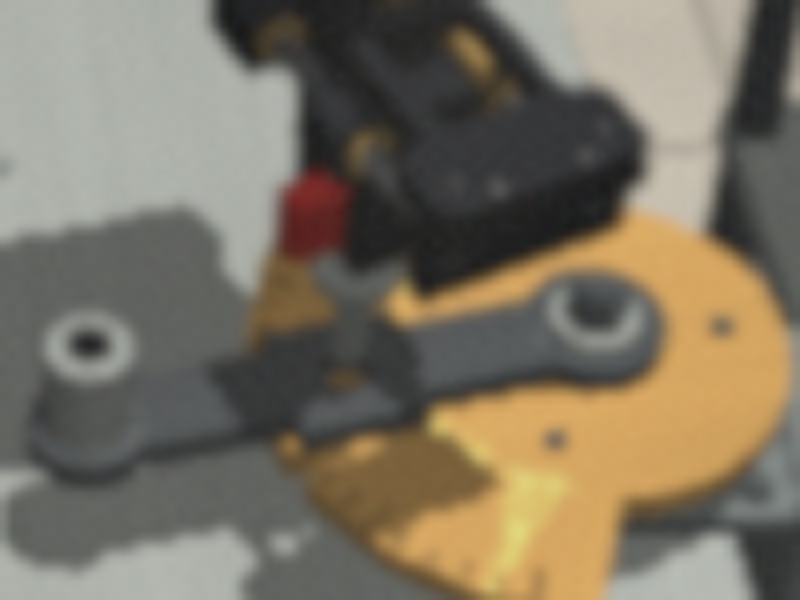

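The pin tip at crop (348,365) sits right over the eye at (345,375). I'll descend slowly and watch the force.

{"op": "arm_command", "data": {"motion": [{"claw":1,"slide":[0.3,0,0],"roll":0},{"claw":1,"slide":[0.6,0,0],"roll":0},{"claw":1,"slide":[0.9,0,0],"roll":0},{"claw":1,"slide":[1.2,0,0],"roll":0},{"claw":1,"slide":[1.2,0,0],"roll":0}]}}

```text
time_s: 12.3
position: [0.5841, -0.01, 0.1131]
orientation: [0.124, 0.698, 0.123, -0.695]
wrist_force: [-0.3, -0.3, -1.3]
finger_gap: 0.155
```

{"op": "arm_command", "data": {"motion": [{"claw":1,"slide":[0.3,0,0],"roll":0},{"claw":1,"slide":[0.5,0,0],"roll":0},{"claw":1,"slide":[0.7,0,0],"roll":0},{"claw":1,"slide":[0.7,0,0],"roll":0}]}}

```text
time_s: 12.8
position: [0.584, -0.01, 0.1059]
orientation: [0.124, 0.698, 0.123, -0.695]
wrist_force: [-0.3, -0.2, -0.8]
finger_gap: 0.159
```

The tip is now below the quadrant's top face with no contact force, so I'll continue.

{"op": "arm_command", "data": {"motion": [{"claw":1,"slide":[0.3,0,0],"roll":0},{"claw":1,"slide":[0.6,0,0],"roll":0},{"claw":1,"slide":[0.9,0,0],"roll":0},{"claw":1,"slide":[0.9,0,0],"roll":0}]}}

```text
time_s: 13.3
position: [0.5838, -0.0101, 0.0966]
orientation: [0.123, 0.698, 0.123, -0.695]
wrist_force: [-0.1, -0.4, -0.3]
finger_gap: 0.159
```

{"op": "arm_command", "data": {"motion": [{"claw":1,"slide":[0.3,0,0],"roll":0},{"claw":1,"slide":[0.6,0,0],"roll":0},{"claw":1,"slide":[0.9,0,0],"roll":0},{"claw":1,"slide":[1.2,0,0],"roll":0},{"claw":1,"slide":[1.2,0,0],"roll":0}]}}

```text
time_s: 13.92
position: [0.5836, -0.0101, 0.0842]
orientation: [0.123, 0.697, 0.123, -0.695]
wrist_force: [0.1, -0.1, -0.5]
finger_gap: 0.158
```

{"op": "arm_command", "data": {"motion": [{"claw":1,"slide":[0.1,0,0],"roll":0},{"claw":1,"slide":[0.2,0,0],"roll":0},{"claw":1,"slide":[0.3,0,0],"roll":0},{"claw":1,"slide":[0.3,0,0],"roll":0}]}}

```text
time_s: 14.42
position: [0.5837, -0.0101, 0.0813]
orientation: [0.123, 0.697, 0.123, -0.695]
wrist_force: [0.8, -0.4, -0.8]
finger_gap: 0.156
```

{"op": "arm_command", "data": {"motion": [{"claw":1,"slide":[0.1,0,0],"roll":0},{"claw":1,"slide":[0.15,0,0],"roll":0},{"claw":1,"slide":[0.2,0,0],"roll":0},{"claw":1,"slide":[0.2,0,0],"roll":0}]}}

```text
time_s: 14.92
position: [0.584, -0.0104, 0.0809]
orientation: [0.124, 0.698, 0.122, -0.695]
wrist_force: [-5.1, -1.5, 14.7]
finger_gap: 0.154
```

```bash
python3 -c "
from h import *
go(.5837,-.0101)
s=r.get_image('side');save(s,'s5.png',(310,180,410,255),8)"
```

```text
t 14.925 p [ 0.584  -0.0104  0.0809] jaw -70.0 down -1.0 slide cm [-0.   -0.04  0.01] roll 0.0 F [-5.1 -1.5 14.7] gap 13.6 q7 -1.57
```

View pics/s5.png

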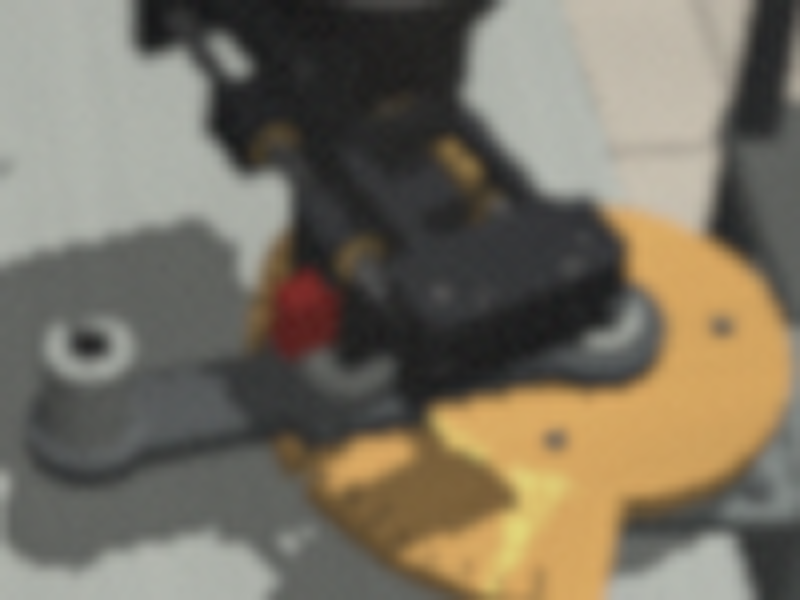

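The collar sits on the arm at crop (355,375), with 14.7 N of contact force. I'll release and retreat.

{"op": "arm_command", "data": {"motion": [{"claw":1,"slide":[-0.05,0,0],"roll":0},{"claw":0.3,"slide":[-0.05,0,0],"roll":0},{"claw":0,"slide":[-0.05,0,0],"roll":0},{"claw":0,"slide":[-0.05,0,0],"roll":0},{"claw":0,"slide":[-2,0,0],"roll":0},{"claw":0,"slide":[-6,0,0],"roll":0},{"claw":0,"slide":[-11,0,0],"roll":0},{"claw":0,"slide":[-14,0,0],"roll":0}]}}

```text
time_s: 15.98
position: [0.5845, -0.01, 0.2248]
orientation: [0.124, 0.699, 0.122, -0.694]
wrist_force: [1.3, 0.3, -0.6]
finger_gap: 0.502
```

{"op": "arm_command", "data": {"motion": [{"claw":0,"slide":[-1,2,2.5],"roll":0},{"claw":0,"slide":[-1,5,6],"roll":0},{"claw":0,"slide":[-1,9,10],"roll":0},{"claw":0,"slide":[-1,13,12],"roll":0},{"claw":0,"slide":[-1,17,14],"roll":0},{"claw":0,"slide":[-1,17,14],"roll":0},{"claw":0,"slide":[-1,17,14],"roll":0}]}}

```text
time_s: 16.85
position: [0.5116, -0.2167, 0.2354]
orientation: [0.124, 0.699, 0.123, -0.693]
wrist_force: [0.5, 1.4, -0.1]
finger_gap: 0.5
```

```bash
python3 -c "
from h import *
go(.5,0)
s=r.get_image('side');t=r.get_image('top');save(s,'s6.png',(320,180,410,255),5);save(t,'t6.png',(290,115,360,190),5)
cv2.imwrite('pics/f.png',np.hstack([cv2.imread('pics/s6.png'),cv2.imread('pics/t6.png')]))
I=t;hsv=cv2.cvtColor(I['color'],cv2.COLOR_RGB2HSV)
m=(((hsv[...,0]<5)|(hsv[...,0]>175))&(hsv[...,1]>170)&(hsv[...,2]>70)).astype(np.uint8)
for c in cv2.findContours(m,0,1)[0]:
  if cv2.contourArea(c)>20: q=cv2.minAreaRect(c);print(q,onz(I,q[0],.108))"
```

```text
t 16.85 p [ 0.5116 -0.2167  0.2354] jaw -69.9 down -1.0 slide cm [ -0.03 -20.75  -6.36] roll 0.0 F [ 0.5  1.4 -0.1] gap 44.0 q7 -1.06
((335.9452209472656, 167.52053833007812), (24.344558715820312, 6.08613920211792), 69.44395446777344) [ 0.5832 -0.0072  0.108 ]
```

View pics/f.png

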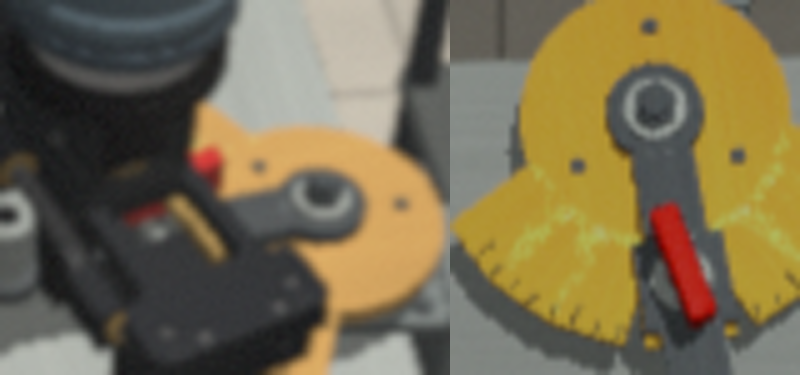

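The top view shows the pin upright in the eye, with the handle centred at (0.583,-0.007). The robot is clear, so I'll hand in.

```bash
python3 -c "
from workcell import r
print(r.hand_in(), r.get_obs()['time_s'])"
```

```text
the job is handed in; nothing more can be done
the job is handed in; nothing more can be done
```

I swung the lamp arm by its socket until the eye was over the quadrant's hole. I then took the red pin from the block, lowered it through both until the collar touched the arm, let go, backed off and handed in. It took about 17 s on the robot's clock.

- **Fit:** the pin went through both holes with almost no force, and the collar then pressed on the arm with 14.7 N. The gripper height there was 1.5 mm lower than I had computed, so the pin probably slipped slightly in the grip.
- **Final position:** the last top view shows the pin upright, with its handle centre at about (0.583, -0.007) and the eye at (0.584, -0.010). That 3 mm gap is within camera error, because a 12 mm shank in a 14.5 mm eye can sit only about 1.3 mm off centre.
- **Clearance:** the robot ended about 20 cm from the pin at 0.235 m height, touching nothing. My paths stayed clear of the token box, the roller and the spudgers, but I did not measure their positions again at the end.
- **Disagreements:** the side camera placed things 4 to 10 mm off from the top camera in y. I used the top camera, since its measured arm radius matched the stated 172 mm.
- **Not checked:** in the last side view the gripper hid most of the pin. The tilt and tip height were therefore inferred from the seated collar, not measured.

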